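Load a glue-test coupon under the spring clip

TASK

Load the flat maple coupon into the spring-clip holder by pushing it only, never lifting it off the deck: press the orange tail of the clip down with one fingertip so that its lip opens, and while you keep it held down push the coupon with the other fingertip beneath the lip until it is fully home against the brass stop. Then let the tail go, so that the clip springs shut onto the coupon, and draw clear. Leave everything else on the bench where it is.

Things in the scene. Friction and masses are not known exactly. Their poses are not given: they have to be found in the camera images.
- holder: dark wooden clip holder screwed to the bench (does not move). Its +x is the direction in which the coupon is pushed, +z is up; origin on the bench, on the centre line, right below the outer face of the shut clip's lip. Sizes in mm. Its deck is 22 above the bench, 90 wide, and runs from x = -94 to +36; beyond that only the clip's orange tail hangs over the bench.
- lane (a point): middle of the lane on the deck (holder x = -44, 22 above the bench) in which the coupon slides. Two aluminium fences, 6 high above the deck, inner faces 32.5 either side of the centre line, run along it from holder x = -94 to +6.
- stop (a point): foot of the brass end stop, on the deck's centre line, holder x = +12: the stop's face towards the lane is here, at most 7 mm high. The coupon's front edge belongs against it.
- lip (a point): lower outer edge of the clip's steel lip, middle; at rest at holder x = 0, 8 mm above the deck, so the 11 mm coupon cannot enter. The lip is 44 mm wide and takes holder x = 0 to +6. It rises when the tail is pressed.
- hinge (a point): the clip's hinge axis (along holder y), at holder x = +28, 32 mm above the bench, between two steel ears at y = -26 and +26 (8 thick, holder x 21 to 35, top 40 above the bench). Lip, arm and ears stay below 50 mm above the bench.
- pad (a point): point on top of the clip's orange tail, on its centre line, 50 mm from the hinge; at rest at holder x = +77, 44 mm above the bench. The orange face is 38 wide, 21 to 73 from the hinge. At rest it rises away from the lip at 0.34 rad; at joint 0.34 its top is level, 27 above the bench (5 above the deck), holder x = 49 to 101, so a fingertip can slide along it in the push direction, the clip staying open.
- clip (a joint): angle of the spring clip, rad: 0 shut and empty, grows as the tail is pressed down; about 0.14 when shut on the coupon; above 0.22 the coupon passes freely beneath the lip (0.3 to 0.4 is comfortable); mechanical stop at 0.42. It springs back by itself. Pressing takes 3 to 7 N at 25 mm from the hinge, 1.5 to 3.5 N at 50 mm.
- coupon: flat maple glue-test coupon with a dark glue line, loose on the deck between the fences, 32 mm along its x (along holder x) x 60 along its y x 11 thick, about 25 g; origin under its middle, on the deck. It starts clear of the lip, its front edge 8 to 42 mm short of it. Pushed up to the shut lip its origin is at holder x = -16; fully home against the stop at x = -4.
- mallet: cherry wood mallet lying down: head 60 x 100 x 60 high, handle 24 thick and 190 long towards its -x; origin under the middle of the head. Leave alone.
- calipers: chromed calipers lying flat, beam 160 x 14 x 5, jaws 60 long towards its +y; origin under the sliding head. Leave alone.
- top: pink lacquered spinning top standing upside down on its flat crown, steel tip up, 56 across and 67 high; stands beside the holder; origin under its middle. Leave alone.
- punch: stubby steel center punch lying down, 12 thick, 70 long along its x; lies beside the holder; origin under the middle of its square shank. Leave alone.
- glue: small jar of wood glue with a white cap, 52 across, 100 high; origin under its middle. Leave alone.

How it is judged:
By the outcome, as a careful person would: the job done as asked, in the order asked, and still so for the second after the job is handed in, with the robot touching nothing.
It also fails if it takes over 45 s, if anything falls off the work surface, if the arm or the gripper's body presses on something with over 40 N, if the wrist force passes 120 N, or if a joint passes its speed limit or range.

ROBOT

A 6-joint arm with a two-finger parallel gripper is mounted at the origin on the work surface. World frame = base frame: x ahead of the robot, y to its left, z up, the work surface at z = 0. Lengths are in m, angles in degrees, forces in N, time in s.
With the tool pointing down it reaches from about 0.425 to 1.125 m from the base axis. Payload 14.9 kg.
Tool frame: the origin (TCP) lies between the finger pads; the fingertips stand 17 mm ahead of it and the grasp point (between the pads) lies 2 mm behind it; z points along the fingers, x is the direction in which the jaws open and shut, and the axes are right-handed (so a half turn about z gives the same grasp; the last joint's range is limited). The gripper opens to 91 mm and grips with 3 to 60 N. Pads are 32 mm wide; open, the fingers measure 118 mm over their backs; the gripper's body (76 mm by 178 mm) begins 60 mm behind the grasp point.
Start: joints at [72.691, 21.709, 99.362, -0, 58.929, -1.908], TCP at [0.186, 0.675, 0.231] pointing down, gripper open.
Joint ranges: [-158.91, 158.91], [-42.39, 125.64], [0.06, 152.35], [-60.88, 240.88], [17.5, 164.5], [-176.32, 176.32]. Speed limits (degrees/s): [108.29, 108.29, 136.94, 180, 180, 180].

INTERFACE

Orientations are given as a 3x3 rotation matrix whose columns are the frame's x, y, z axes.
In Python, from station import arm, cams gives the robot as it stands. The module is installed in compiled form; this text tells all that it offers.
- The arm moves only by the tool play_rows, never from a script. Its arguments are lists of equal length, an entry for each row: "travel": the shift along the world's x, y, z in units of 250 mm (1.0 is 250 mm), a list of three; "twist": the turn about the world's z in units of 360 degrees (1.0 is 360 degrees). In form: {"travel": [[x, y, z], ...], "twist": [twist, ...]}. A call has 1 to 8 rows; each row is the pose to reach, as a shift and turn from the pose measured when the call began, turning the shorter way round; what a row does not reach only later rows make up. A row lasts 1/10 s, in which the tool goes at most 50 mm and 8.59 degrees, less where a joint would pass 70% of its speed; a pose out of reach is approached as far as the arm can. A call with a number of a shift or a turn outside -1 to 1 is refused whole. A call with a gripper value outside its range is refused whole. "grip" is the closure, from -1 (fully open) to 1 (shut), set as the call begins (left out, the last holds). The fingers move at their own pace and stop on an object; the grip force is fixed at half the most. Time passes only in rows, so rows that repeat a pose let the fingers close. It gives the time, the measured TCP pose, the force and the opening at its end, in the units of the state.
- arm.observe(): the state, without advancing time (a new reading comes with each control period).
- cams.snapshot(name): name is "scene" or "top" or "wrist"; returns the picture (384x512x3 uint8, red, green, blue); there is no depth.
- cams.get_calibration(name): a dict with "intrinsics" (3x3 intrinsics, pixels), "k1" (the pictures are not rectified: a ray, as slopes to the right and down, at radius r is drawn at 1 + k1 r^2 times it, then the intrinsics apply), "R" (3x3) and "t" (3): a world point X has camera coordinates R X + t. Camera axes: x right, y down, z forward; pixel columns grow to the right and rows downward; lengths in m; the calibration is good to about 2 mm. A picture is of the moment at which its call begins: read the wrist's pose just before it. get_calibration takes no time and is no camera call; for the wrist camera it gives the pose at the moment of the call.
- arm.job_done(): hands the job in, once; it reports no verdict.
The state is a dict: "clock": time; "joint_positions": joint angles; "joint_vel": joint speeds; "joint_torque": joint torques, N m; "position": TCP position; "orientation": TCP orientation; "wrist_force": force on the tool from outside, world axes, zero at the start; "ft_torque": the same for the moment, N m; "finger_gap": finger opening in m.
Only numpy, scipy, OpenCV 4.12 (cv2) and the standard library are available. Lean on these libraries where they do the work, as an engineer would, in place of code of your own. Each camera call takes 0.05 s, during which the arm holds its last target.

## Working session

There is one attempt and no reset: what is moved stays moved. The work goes in short steps, Python scripts to look and compute and a tool call to move; the robot and the scene stay as the last step left them, time stands still between calls to the robot, and variables do not carry over. Pictures are saved under pics/ and viewed, and the job is handed in when it is done.

Besides the shell and the picture viewer there is one more tool, called by a JSON object that holds its "name" and its "arguments", one argument or row to a line. play_rows: Moves the arm, as the interface text tells. Shifts and turns lie within -1 to 1; 1 stands for 250 mm of shift or 360 degrees of turn. Its arguments: {"type":"object","properties":{"travel":{"type":"array"},"twist":{"type":"array"},"grip":{"type":"number"}},"required":["travel","twist"]}

```bash
mkdir -p pics; python3 - <<'E'
from station import arm,cams
import cv2
s=arm.observe();print(s)
for n in("scene","top","wrist"):
    c=cams.get_calibration(n);print(n,c)
    cv2.imwrite(f"pics/{n}0.png",cams.snapshot(n)[:,:,::-1])
E
```

```text
{'clock': 0.0, 'joint_positions': array([ 7.26909079e+01,  2.17374412e+01,  9.93947334e+01, -6.17921617e-04,
        5.89286105e+01, -1.90869766e+00]), 'joint_vel': array([ 0.03991612, -0.02003654,  0.00537433,  0.0662906 ,  0.22915024,
        0.08860173]), 'joint_torque': array([-7.48919119e-04, -7.63726759e+01, -4.34365439e+01,  6.51019067e-02,
        4.25022945e-02, -1.00618581e-04]), 'position': array([0.18580089, 0.6745093 , 0.23030892]), 'orientation': array([[ 2.65557221e-01,  9.64095051e-01, -3.06826592e-04],
       [ 9.64094517e-01, -2.65557397e-01, -1.01560387e-03],
       [-1.06061873e-03, -2.61088942e-05, -9.99999437e-01]]), 'wrist_force': array([-0.01619074,  0.05173828,  0.78101343]), 'ft_torque': array([-0.040185 , -0.0039458,  0.0070869]), 'finger_gap': 0.09100133294363728}
scene {'intrinsics': array([[394.42118117,   0.        , 247.53280689],
       [  0.        , 394.42118117, 188.77107764],
       [  0.        ,   0.        ,   1.        ]]), 'k1': 0.011822360578743097, 'R': array([[-0.80656285,  0.59098245, -0.01400432],
       [ 0.40808109,  0.53948976, -0.736
[... 258 characters left out ...]
        ,   1.        ]]), 'k1': -0.09763113380098139, 'R': array([[-6.38405214e-03, -9.99978952e-01, -1.15713875e-03],
       [-9.89063741e-01,  6.48487082e-03, -1.47346067e-01],
       [ 1.47350470e-01,  2.03819004e-04, -9.89084323e-01]]), 't': array([0.00523305, 0.59700901, 0.90435843])}
wrist {'intrinsics': array([[269.64399332,   0.        , 262.7467433 ],
       [  0.        , 269.64399332, 191.89112446],
       [  0.        ,   0.        ,   1.        ]]), 'k1': -0.021182236559527334, 'R': array([[ 0.26496075,  0.96425834, -0.00128459],
       [ 0.92678103, -0.25429441,  0.2764259 ],
       [ 0.26621932, -0.07443255, -0.96103437]]), 't': array([-0.69995938, -0.03185706,  0.39040982])}
```

View pics/scene0.png

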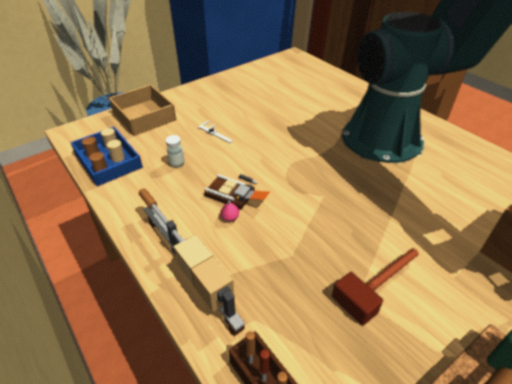

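View pics/top0.png

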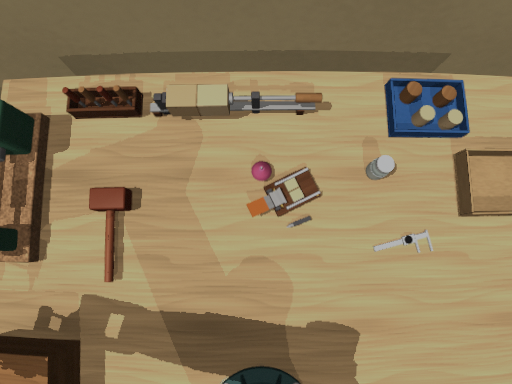

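View pics/wrist0.png

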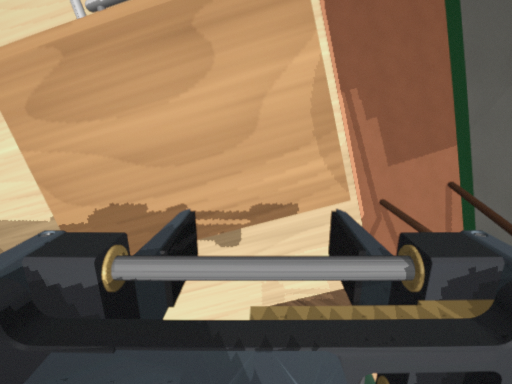

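```bash
cat > h.py <<'E'
import numpy as np,cv2
from station import arm,cams
def rays(c,px):
    px=np.asarray(px,float).reshape(-1,2);K=c["intrinsics"]
    d=(px-[K[0,2],K[1,2]])/[K[0,0],K[1,1]]
    u=d.copy()
    for _ in range(20): u=d/(1+c["k1"]*(u**2).sum(1,keepdims=True))
    v=np.c_[u,np.ones(len(u))]@c["R"]
    return -c["R"].T@c["t"],v
def plane(c,px,z):
    o,v=rays(c,px);return o+v*((z-o[2])/v[:,2])[:,None]
def proj(c,X):
    p=np.atleast_2d(X)@c["R"].T+c["t"];u=p[:,:2]/p[:,2:]
    u=u*(1+c["k1"]*(u**2).sum(1,keepdims=True));K=c["intrinsics"]
    return u*[K[0,0],K[1,1]]+[K[0,2],K[1,2]]
def tri(cs,pxs):
    A=np.zeros((3,3));b=np.zeros(3)
    for c,p in zip(cs,pxs):
        o,v=rays(c,p);v=v[0]/np.linalg.norm(v[0]);P=np.eye(3)-np.outer(v,v);A+=P;b+=P@o
    return np.linalg.solve(A,b)
E
python3 - <<'E'
from h import *
c=cams.get_calibration("top")
print(plane(c,[[258,207],[277,198],[295,189],[308,183]],.03).round(4))
w=cams.get_calibration("wrist");s=arm.observe()
print("cam in tool",s["orientation"].T@(-w["R"].T@w["t"]-s["position"]), "axes",(w["R"]@s["orientation"]).round(3))
im=cv2.imread("pics/top0.png");cv2.imwrite("pics/topz.png",cv2.resize(im[140:250,210:350],None,fx=5.5,fy=5.5,interpolation=cv2.INTER_CUBIC))
E
```

```text
[[ 0.5591  0.0052  0.03  ]
 [ 0.5829 -0.0457  0.03  ]
 [ 0.6069 -0.0944  0.03  ]
 [ 0.6231 -0.1298  0.03  ]]
cam in tool [ 0.00058664 -0.07778002 -0.15274629] axes [[ 1.    -0.001  0.   ]
 [ 0.001  0.961 -0.276]
 [-0.     0.276  0.961]]
```

View pics/topz.png

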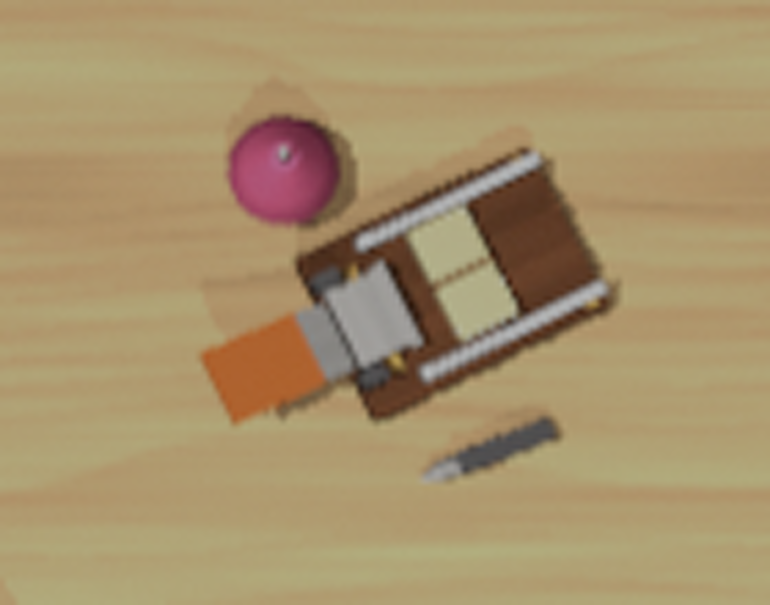

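{"name": "play_rows", "arguments": {
  "travel": [
    [0.12,-0.16,0],
    [0.24,-0.32,0],
    [0.36,-0.48,0],
    [0.48,-0.64,0],
    [0.6,-0.8,0],
    [0.7,-0.96,0]
  ],
  "twist": [0.02,0.042,0.064,0.086,0.107,0.114]
}}

```text
clock: 0.75
position: [0.3618, 0.4328, 0.2304]
orientation: [[-0.437, 0.899, 0.0], [0.899, 0.437, -0.001], [-0.001, 0.0, -1.0]]
wrist_force: [0.4, 0.8, 0.1]
finger_gap: 0.0912
```

{"name": "play_rows", "arguments": {
  "travel": [
    [0.1,-0.16,0],
    [0.2,-0.32,0],
    [0.32,-0.48,0],
    [0.45,-0.64,0],
    [0.6,-0.78,0],
    [0.75,-0.92,0],
    [0.85,-0.96,0]
  ],
  "twist": [0,0,0,0,0,0,0]
}}

```text
clock: 1.45
position: [0.576, 0.1899, 0.2304]
orientation: [[-0.435, 0.9, 0.001], [0.9, 0.435, -0.001], [-0.001, 0.0, -1.0]]
wrist_force: [-0.3, -0.0, 0.3]
finger_gap: 0.0913
```

{"name": "play_rows", "arguments": {
  "travel": [
    [0.05,-0.18,0],
    [0.1,-0.36,0],
    [0.15,-0.54,0],
    [0.2,-0.72,0],
    [0.25,-0.86,0],
    [0.25,-0.86,0],
    [0.25,-0.86,0]
  ],
  "twist": [0,0,0,0,0,0,0]
}}

```text
clock: 2.15
position: [0.6383, -0.0256, 0.2301]
orientation: [[-0.434, 0.901, -0.0], [0.901, 0.434, -0.001], [-0.001, -0.0, -1.0]]
wrist_force: [-0.5, 0.3, 0.2]
finger_gap: 0.0912
```

```bash
cat > snap.py <<'E'
import sys,pickle
from h import *
n=sys.argv[1]
c=cams.get_calibration("wrist");s=arm.observe();im=cams.snapshot("wrist")[:,:,::-1]
pickle.dump((c,s,im),open(n+".pkl","wb"))
cv2.imwrite(f"pics/{n}.png",cv2.resize(im,(800,600),interpolation=cv2.INTER_CUBIC))
print(s["position"],s["clock"],abs(s["joint_vel"]).max())
E
python3 snap.py w1
```

```text
[ 0.63827702 -0.02559239  0.23005534] 2.15 1.8628842745365546
```

View pics/w1.png

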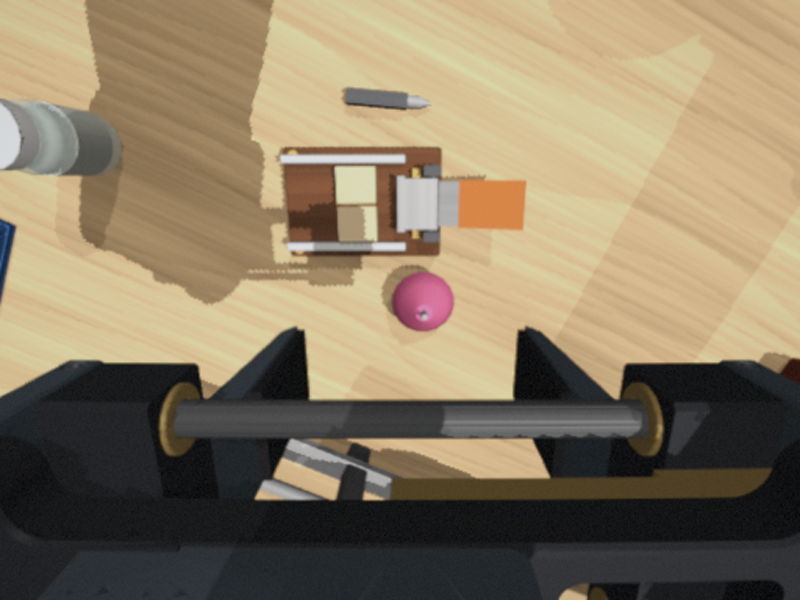

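{"name": "play_rows", "arguments": {
  "travel": [
    [-0.03,0.08,-0.12],
    [-0.05,0.11,-0.28],
    [-0.05,0.11,-0.38],
    [-0.05,0.11,-0.38],
    [-0.05,0.11,-0.38]
  ],
  "twist": [0,0,0,0,0]
}}

```text
clock: 2.7
position: [0.6257, 0.0036, 0.1357]
orientation: [[-0.436, 0.9, -0.0], [0.9, 0.436, -0.001], [-0.001, -0.001, -1.0]]
wrist_force: [0.4, -0.4, 0.3]
finger_gap: 0.0917
```

```bash
python3 snap.py w2
```

```text
[0.62568004 0.00361605 0.1357139 ] 2.7 1.4919042972520657
```

{"name": "play_rows", "arguments": {
  "travel": [
    [0.05,-0.11,0],
    [0.12,-0.25,0],
    [0.16,-0.33,0],
    [0.16,-0.33,0],
    [0.16,-0.33,0]
  ],
  "twist": [0,0,0,0,0]
}}

```text
clock: 3.25
position: [0.6665, -0.0792, 0.1373]
orientation: [[-0.435, 0.9, 0.002], [0.9, 0.435, -0.001], [-0.002, 0.002, -1.0]]
wrist_force: [0.7, -0.3, -0.0]
finger_gap: 0.0911
```

```bash
python3 snap.py w3
```

```text
[ 0.66648654 -0.07924962  0.1372848 ] 3.25 1.13512992721545
```

View pics/w2.png

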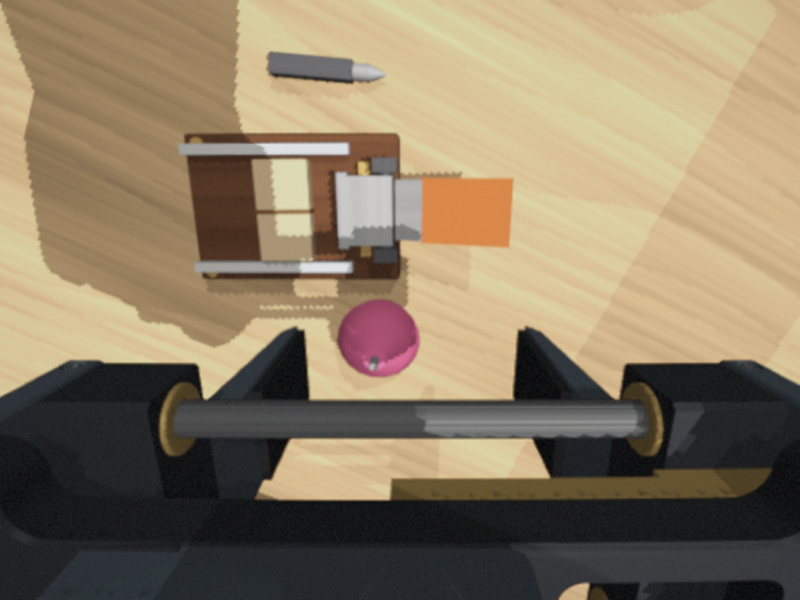

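View pics/w3.png

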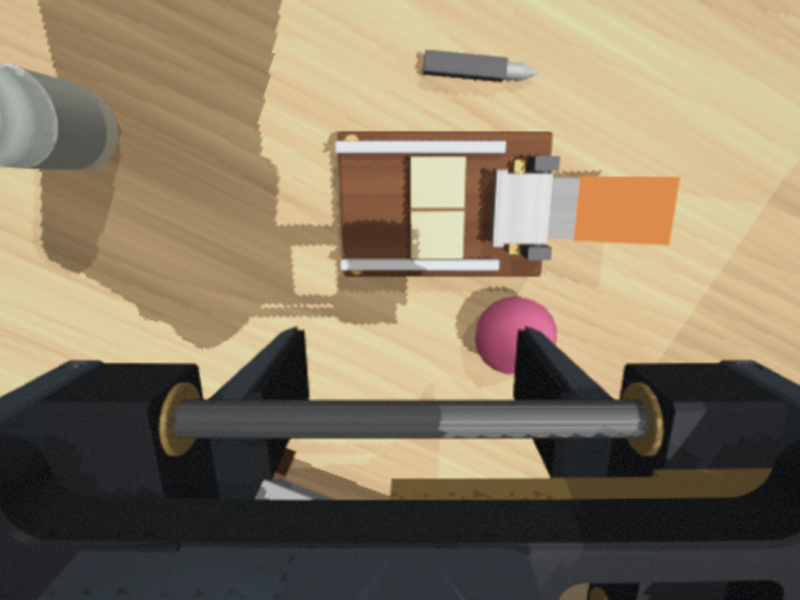

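```bash
python3 - <<'E'
import pickle,cv2
for n,(x0,x1) in dict(w2=(110,335),w3=(205,440)).items():
    im=pickle.load(open(n+".pkl","rb"))[2][75:190,x0:x1]
    z=cv2.resize(im,None,fx=3.4,fy=3.4,interpolation=cv2.INTER_CUBIC)
    cv2.imwrite(f"pics/{n}z.png",z);print(z.shape)
E
```

```text
(391, 765, 3)
(391, 799, 3)
```

View pics/w2z.png

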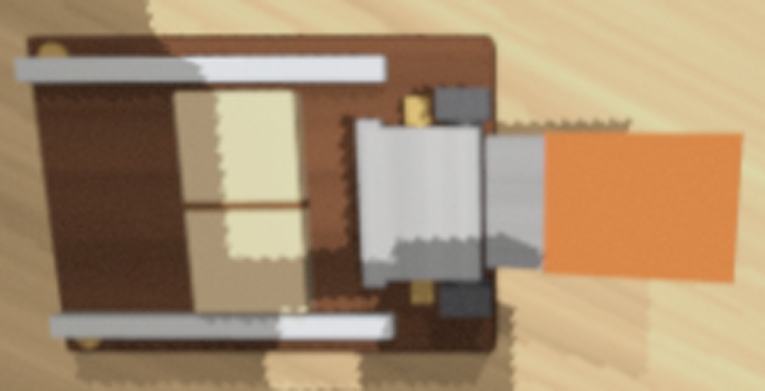

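View pics/w3z.png

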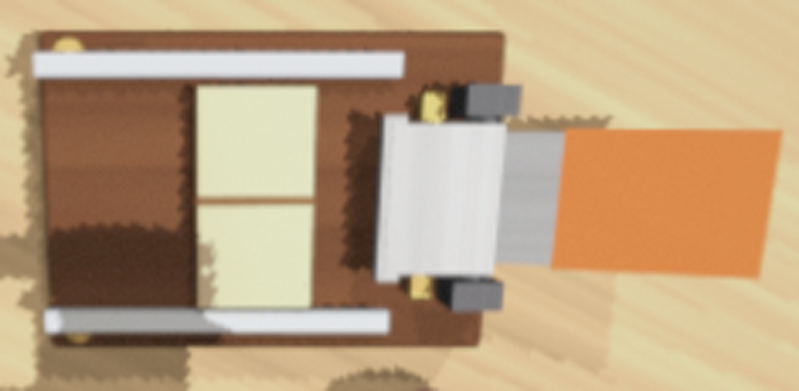

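```bash
cat > m.py <<'E'
import pickle
from h import *
c2,s2,_=pickle.load(open("w2.pkl","rb"));c3,s3,_=pickle.load(open("w3.pkl","rb"))
P=dict(or_nt=((545,132),(566,129)),or_ft=((742,134),(781,131)),or_fb=((735,282),(760,277)),or_nb=((543,272),(552,268)),
c_bt=((175,91),(197,86)),c_ft=((297,91),(317,86)),c_fb=((309,312),(310,307)),c_bb=((194,312),(197,307)),
fu_b=((15,57),(33,52)),fu_f=((386,57),(404,52)),fu_fi=((386,81),(404,77)),fl_f=((394,339),(389,333)),fl_fi=((394,314),(389,309)),fl_b=((51,339),(45,333)),
d_ft=((494,37),(504,32)),d_fb=((494,351),(481,346)),d_bt=((29,38),(40,33)),d_bb=((69,350),(52,346)),
lip_t=((357,120),(384,115)),lip_b=((364,285),(376,281)))
def o(p,x0): return [(p[0]+.5)/3.4-.5+x0,(p[1]+.5)/3.4-.5+75]
R={k:tri([c2,c3],[o(a,110),o(b,205)]) for k,(a,b) in P.items()}
if __name__=="__main__":
    for k,v in R.items(): print(k,(v*1000).round(1))
    Z=dict(fu=.028,fl=.028,d_=.022,c_=.033)
    Q={}
    for k,(a,b) in P.items():
        z=Z.get(k[:2])
        if z: 
            A=plane(c2,o(a,110),z)[0];B=plane(c3,o(b,205),z)[0];Q[k]=(A+B)/2
            print(k,(A*1000).round(1),(B*1000).round(1))
    # direction: fences & deck
    for a,b in(("fu_b","fu_f"),("fl_b","fl_f"),("d_bt","d_ft"),("d_bb","d_fb")):
        d=(Q[b]-Q[a]);print(a,np.linalg.norm(d).round(4),np.degrees(np.arctan2(d[1],d[0])).round(2))
    # rigid fit
    H=dict(fu_b=(-94,-37.5),fu_f=(6,-37.5),fl_b=(-94,37.5),fl_f=(6,37.5),fu_fi=(6,-32.5),fl_fi=(6,32.5),d_ft=(36,-45),d_fb=(36,45),d_bt=(-94,-45),d_bb=(-94,45))
    # sign of y: up in image = -tool y -> compute
    ks=list(H);h=np.array([H[k] for k in ks])/1000.;w=np.array([Q[k][:2] for k in ks])
    for sg in(1,-1):
        hh=h*[1,sg];hm=hh.mean(0);wm=w.mean(0);U,S,V=np.linalg.svd((hh-hm).T@(w-wm))
        Rm=V.T@np.diag([1,np.linalg.det(V.T@U.T)])@U.T;t=wm-Rm@hm
        r=w-(hh@Rm.T+t);print(sg,np.degrees(np.arctan2(Rm[1,0],Rm[0,0])),t*1000,"rms",np.sqrt((r**2).sum(1).mean())*1000)
        if (r**2).sum()<1e-3: 
            print((r*1000).round(1));
            for k,v in R.items():
                p=Rm.T@(v[:2]-t);print(k,(p*1000).round(1),round(v[2]*1000,1), ((Rm.T@(Q[k][:2]-t))*1000).round(1) if k in Q else "")
            np.savez("fit.npz",R=Rm,t=t)
E
python3 m.py
```

```text
or_nt [552.2 -24.8  34.5]
or_ft [531.1  19.5  50. ]
or_fb [564.3  36.1  50.4]
or_nb [585.8  -8.8  35.5]
c_bt [ 585.6 -118.6   31.3]
c_ft [571.4 -89.5  29.6]
c_fb [625.5 -63.4  31. ]
c_bb [639.3 -92.6  32.7]
fu_b [ 596.7 -162.4   27. ]
fu_f [553.  -72.   25.8]
fu_fi [558.8 -69.2  27.6]
fl_f [622.7 -38.5  28.4]
fl_fi [616.5 -41.5  26.4]
fl_b [ 666.4 -128.7   28.4]
d_ft [535.1 -48.4  18.6]
d_fb [614.5 -10.5  23.2]
d_bt [ 591.3 -164.    20.1]
d_bb [ 671.2 -125.9   19.8]
lip_t [570.9 -70.8  36.9]
lip_b [610.3 -51.7  37.6]
c_bt [ 585.5 -117.9   33. ] [ 585.5 -118.6   33. ]
c_ft [571.4 -88.6  33. ] [571.6 -89.9  33. ]
c_fb [625.1 -63.1  33. ] [625.2 -63.8  33. ]
c_bb [639.4 -92.5  33. ] [639.1 -92.7  33. ]
fu_b [ 596.6 -161.9   28. ] [ 596.6 -162.3   28. ]
fu_f [553.3 -71.5  28. ] [553.1 -72.4  28. ]
fu_fi [558.9 -69.1  28. ] [558.7 -69.3  28. ]
fl_f [623.1 -38.4  28. ] [622.4 -38.6  28. ]
fl_fi [616.3 -41.4  28. ] [616.2 -42.   28. ]
fl_b [ 666.8 -128.7   28. ] [ 666.2 -128.9   28. ]
d_ft [535.7 -48.   22. ] [535.6 -49.4  22. ]
d_fb [614.9 -10.3  22. ] [614.5 -10.1  22. ]
d_bt [ 591.1 -163
[... 402 characters left out ...]
4]
 [ 0.4  1.7]
 [-1.5  0.4]]
or_nt [49.1 18.8] 34.5 
or_ft [98.1 18.5] 50.0 
or_fb [ 98.6 -18.7] 50.4 
or_nb [ 48.8 -18.4] 35.5 
c_bt [-49.9  29.5] 31.3 [-49.6  29.4]
c_ft [-17.6  29.6] 29.6 [-17.4  29.4]
c_fb [-17.6 -30.5] 31.0 [-17.5 -30.1]
c_bb [-49.9 -30.2] 32.7 [-49.9 -30.1]
fu_b [-94.2  38.6] 27.0 [-93.9  38.5]
fu_f [ 6.2 38.5] 25.8 [ 6.1 38.4]
fu_fi [ 6.2 32.1] 27.6 [ 6.2 32.1]
fl_f [  6.  -38.7] 28.4 [  6.  -38.8]
fl_fi [  6.  -31.9] 26.4 [  5.9 -31.6]
fl_b [-94.2 -38.8] 28.4 [-94.3 -38.9]
d_ft [35.2 44.4] 18.6 [34.7 44.1]
d_fb [ 34.8 -43.6] 23.2 [ 35.  -43.9]
d_bt [-93.3  44.1] 20.1 [-92.6  43.9]
d_bb [-93.7 -44.4] 19.8 [-93.  -43.9]
lip_t [-0.5 22. ] 36.9 
lip_b [ -0.4 -21.8] 37.6
```

```bash
python3 - <<'E'
from h import *
f=np.load("fit.npz");c=cams.get_calibration("top")
for p,z in(((386,163),.1),((376,172),.01),((262,171),.06)):
    X=plane(c,[p],z)[0];print(X.round(3),((X[:2]-f["t"])@f["R"]*1000).round(0))
s=arm.observe();print(((s["position"][:2]-f["t"])@f["R"]*1000).round(1), np.degrees(np.arctan2(s["orientation"][1,0],s["orientation"][0,0])))
def W(x,z): 
    X=np.r_[f["t"]+f["R"]@[x/1000,0],z];return X,(X-s["position"])/.25
for x in(-116,-96):print(x,W(x,.047))
E
```

```text
[ 0.661 -0.321  0.1  ] [-266.   49.]
[ 0.657 -0.324  0.01 ] [-266.   55.]
[ 0.65  -0.006  0.06 ] [ 23. -78.]
[-49.1 -60.4] 115.82482541459278
-116 (array([ 0.64090737, -0.16522212,  0.047     ]), array([-0.10092272, -0.34602952, -0.36022684]))
-96 (array([ 0.6322037 , -0.14721529,  0.047     ]), array([-0.1357374 , -0.27400218, -0.36022684]))
```

{"name": "play_rows", "arguments": {
  "travel": [
    [-0.05,-0.17,0],
    [-0.1,-0.353,0],
    [-0.1,-0.353,0],
    [-0.1,-0.353,-0.2],
    [-0.1,-0.353,-0.34],
    [-0.1,-0.353,-0.37],
    [-0.1,-0.353,-0.37],
    [-0.1,-0.353,-0.37]
  ],
  "twist": [0,0,0,0,0,0,0,0]
}}

```text
clock: 4.1
position: [0.6422, -0.1666, 0.0463]
orientation: [[-0.436, 0.9, 0.003], [0.9, 0.436, -0.001], [-0.003, 0.003, -1.0]]
wrist_force: [-0.3, -0.2, 0.6]
finger_gap: 0.0912
```

```bash
cat > st.py <<'E'
import sys
from h import *
f=np.load("fit.npz");s=arm.observe()
print(s["clock"],"holder",((s["position"][:2]-f["t"])@f["R"]*1000).round(1),"tipz",(s["position"][2]-.017)*1000,"yaw",np.degrees(np.arctan2(s["orientation"][1,0],s["orientation"][0,0])),"F",s["wrist_force"].round(1))
for a in sys.argv[1:]:
    x,z=map(float,a.split(","));X=np.r_[f["t"]+f["R"]@[x/1000,0],z/1000+.017];print(a,((X-s["position"])/.25).round(4))
E
python3 st.py -106,28 -96,28;python3 snap.py w4
```

```text
4.1 holder [-117.8   -0.6] tipz 29.28986659722753 yaw 115.86086294359136 F [-0.3 -0.2  0.6]
-106,28 [-0.0227  0.0415 -0.0052]
-96,28 [-0.0401  0.0775 -0.0052]
[ 0.64222177 -0.1666018   0.04628987] 4.1 0.7093231555440581
```

View pics/w4.png

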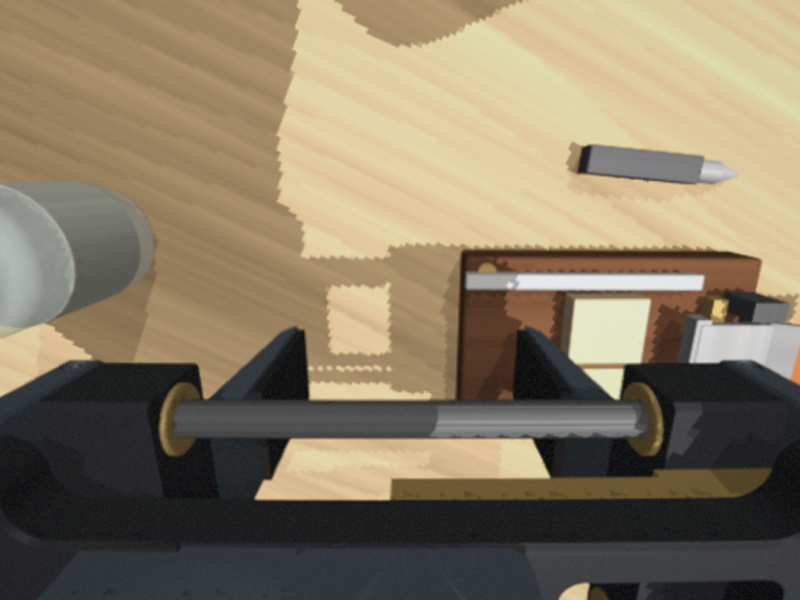

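{"name": "play_rows", "arguments": {
  "travel": [
    [-0.013,0.024,-0.003],
    [-0.02,0.038,-0.005],
    [-0.025,0.048,-0.005],
    [-0.03,0.058,-0.005],
    [-0.035,0.068,-0.005],
    [-0.039,0.075,-0.005],
    [-0.039,0.075,-0.005]
  ],
  "twist": [0,0,0,0,0,0,0]
}}

```text
clock: 4.85
position: [0.633, -0.148, 0.0457]
orientation: [[-0.436, 0.9, 0.005], [0.9, 0.436, -0.002], [-0.004, 0.004, -1.0]]
wrist_force: [0.7, -2.3, 3.2]
finger_gap: 0.0916
```

```bash
python3 st.py -104,28;python3 snap.py w5
```

```text
4.85 holder [-97.1  -0.4] tipz 28.706391319679497 yaw 115.85211021041967 F [ 0.7 -2.3  3.2]
-104,28 [ 0.0108 -0.0255 -0.0028]
[ 0.63299254 -0.14803425  0.04570639] 4.85 0.2293389197297112
```

View pics/w5.png

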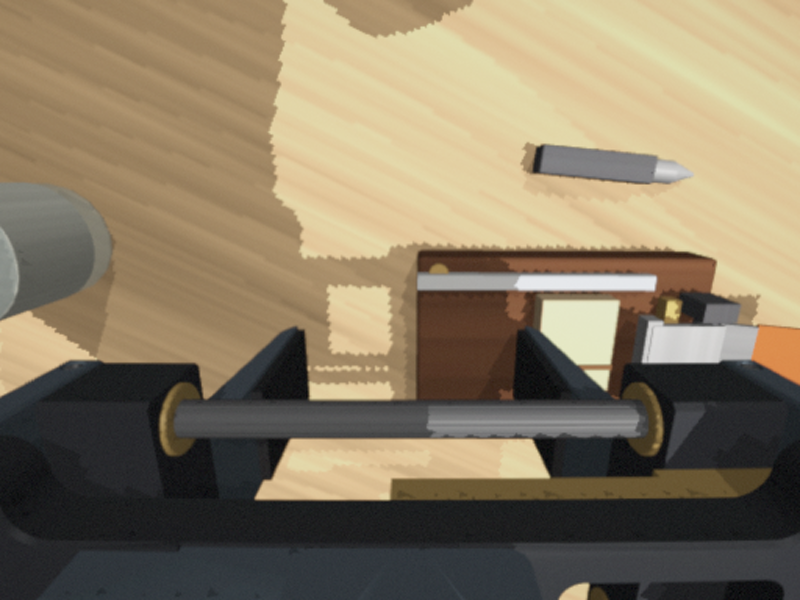

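{"name": "play_rows", "arguments": {
  "travel": [
    [0.01,-0.02,0],
    [0.018,-0.038,0],
    [0.018,-0.038,0],
    [0.018,-0.038,0.1],
    [0.018,-0.038,0.25],
    [0.018,-0.038,0.36],
    [0.018,-0.038,0.36]
  ],
  "twist": [0,0,0,0,0,0,0]
}}

```text
clock: 5.6
position: [0.6393, -0.1582, 0.1394]
orientation: [[-0.436, 0.9, 0.01], [0.9, 0.436, -0.003], [-0.007, 0.007, -1.0]]
wrist_force: [0.9, 0.0, -0.1]
finger_gap: 0.0912
```

```bash
python3 - <<'E'
from h import *
f=np.load("fit.npz");s=arm.observe()
X=np.r_[f["t"]+f["R"]@[-.05,-.06],.137];print(s["position"],s["wrist_force"],((X-s["position"])/.25).round(3))
E
```

```text
[ 0.6393438  -0.15822158  0.13937395] [ 0.94154811  0.04915834 -0.06453014] [ 0.107  0.314 -0.009]
```

{"name": "play_rows", "arguments": {
  "travel": [
    [0.04,0.1,0],
    [0.09,0.25,0],
    [0.107,0.314,-0.01],
    [0.107,0.314,-0.01],
    [0.107,0.314,-0.01],
    [0.107,0.314,-0.01]
  ],
  "twist": [0,0,0,0,0,0]
}}

```text
clock: 6.2
position: [0.6656, -0.0806, 0.1364]
orientation: [[-0.435, 0.9, 0.009], [0.9, 0.435, -0.003], [-0.006, 0.007, -1.0]]
wrist_force: [0.1, 0.7, -0.3]
finger_gap: 0.0911
```

```bash
python3 st.py;python3 snap.py w6; python3 - <<'E'
import pickle,cv2
im=pickle.load(open("w6.pkl","rb"))[2][75:190,205:440]
cv2.imwrite("pics/w6z.png",cv2.resize(im,None,fx=3.4,fy=3.4,interpolation=cv2.INTER_CUBIC))
E
```

```text
6.2 holder [-50.6 -59.1] tipz 119.42086979985349 yaw 115.80327186444823 F [ 0.1  0.7 -0.3]
[ 0.66560064 -0.08059371  0.13642087] 6.2 0.2553979248706393
```

View pics/w6z.png

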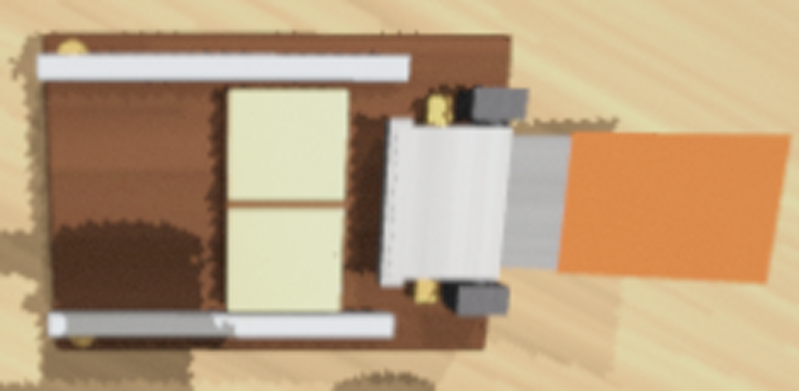

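```bash
python3 - <<'E'
import pickle
from h import *
f=np.load("fit.npz");c,s,_=pickle.load(open("w6.pkl","rb"))
for p,z in(((228,88),.033),((348,88),.033),((228,311),.033),((342,311),.033),((39,55),.028),((409,55),.028),((394,337),.028),((49,337),.028)):
    X=plane(c,[(p[0]+.5)/3.4-.5+205,(p[1]+.5)/3.4-.5+75],z)[0];print(p,((X[:2]-f["t"])@f["R"]*1000).round(1))
E
python3 st.py 7,60 7,45
```

```text
(228, 88) [-43.1  29.9]
(348, 88) [-11.4  29.9]
(228, 311) [-42.5 -30.1]
(342, 311) [-10.3 -30. ]
(39, 55) [-93.7  38.5]
(409, 55) [ 5.3 38.6]
(394, 337) [  5.9 -38.6]
(49, 337) [-94.4 -38.8]
6.25 holder [-50.7 -59.1] tipz 119.59277260427099 yaw 115.78724881064511 F [-0.4  0.5 -0.8]
7,60 [-0.3133  0.1048 -0.2384]
7,45 [-0.3133  0.1048 -0.2984]
```

```bash
python3 st.py -102,28 -91,28
```

```text
6.25 holder [-50.7 -59.1] tipz 119.59277260427099 yaw 115.78724881064511 F [-0.4  0.5 -0.8]
-102,28 [-0.1236 -0.2877 -0.3664]
-91,28 [-0.1427 -0.2481 -0.3664]
```

{"name": "play_rows", "arguments": {
  "travel": [
    [-0.06,-0.15,0],
    [-0.124,-0.288,0],
    [-0.124,-0.288,-0.05],
    [-0.124,-0.288,-0.2],
    [-0.124,-0.288,-0.33],
    [-0.124,-0.288,-0.368],
    [-0.124,-0.288,-0.368],
    [-0.124,-0.288,-0.368]
  ],
  "twist": [0,0,0,0,0,0,0,0]
}}

```text
clock: 7.05
position: [0.6354, -0.1529, 0.0457]
orientation: [[-0.435, 0.9, 0.01], [0.9, 0.435, -0.003], [-0.007, 0.008, -1.0]]
wrist_force: [0.5, 0.5, 0.1]
finger_gap: 0.0914
```

```bash
python3 st.py -97,28 -91,28
```

```text
7.05 holder [-102.5   -0.4] tipz 28.711990673373773 yaw 115.78459798518135 F [0.5 0.5 0.1]
-97,28 [-0.0111  0.0192 -0.0028]
-91,28 [-0.0216  0.0408 -0.0028]
```

{"name": "play_rows", "arguments": {
  "travel": [
    [-0.006,0.01,0],
    [-0.011,0.02,-0.002],
    [-0.015,0.027,-0.002],
    [-0.019,0.034,-0.002],
    [-0.022,0.041,-0.002],
    [-0.022,0.041,-0.002],
    [-0.022,0.041,-0.002]
  ],
  "twist": [0,0,0,0,0,0,0]
}}

```text
clock: 7.75
position: [0.6308, -0.1428, 0.0462]
orientation: [[-0.435, 0.9, 0.012], [0.9, 0.435, -0.004], [-0.009, 0.009, -1.0]]
wrist_force: [0.9, -2.3, 6.1]
finger_gap: 0.0909
```

```bash
python3 st.py -98,28
```

```text
7.75 holder [-91.4  -0.7] tipz 29.204500968020298 yaw 115.78715271500671 F [ 0.9 -2.3  6.1]
-98,28 [ 0.009  -0.0248 -0.0048]
```

{"name": "play_rows", "arguments": {
  "travel": [
    [0.005,-0.012,0],
    [0.01,-0.024,0],
    [0.01,-0.024,0.02],
    [0.01,-0.024,0.15],
    [0.01,-0.024,0.3],
    [0.01,-0.024,0.36],
    [0.01,-0.024,0.36]
  ],
  "twist": [0,0,0,0,0,0,0]
}}

```text
clock: 8.45
position: [0.6345, -0.1491, 0.1387]
orientation: [[-0.435, 0.9, 0.016], [0.9, 0.435, -0.005], [-0.011, 0.012, -1.0]]
wrist_force: [0.6, -0.8, 0.4]
finger_gap: 0.0914
```

```bash
python3 - <<'E'
from h import *
f=np.load("fit.npz");s=arm.observe()
X=np.r_[f["t"]+f["R"]@[-.05,-.06],.137];print(s["position"],s["wrist_force"],((X-s["position"])/.25).round(3))
E
```

```text
[ 0.63446135 -0.14914012  0.13865156] [ 0.56678496 -0.78936865  0.43981401] [ 0.127  0.278 -0.007]
```

{"name": "play_rows", "arguments": {
  "travel": [
    [0.04,0.1,0],
    [0.1,0.22,0],
    [0.127,0.278,-0.007],
    [0.127,0.278,-0.007],
    [0.127,0.278,-0.007],
    [0.127,0.278,-0.007]
  ],
  "twist": [0,0,0,0,0,0]
}}

```text
clock: 9.05
position: [0.6656, -0.0804, 0.1363]
orientation: [[-0.435, 0.901, 0.015], [0.901, 0.435, -0.005], [-0.011, 0.011, -1.0]]
wrist_force: [0.0, 0.3, -0.9]
finger_gap: 0.0916
```

```bash
python3 st.py;python3 snap.py w7; python3 - <<'E'
import pickle,cv2
im=pickle.load(open("w7.pkl","rb"))[2]
cv2.imwrite("pics/w7z.png",cv2.resize(im[75:190,205:440],None,fx=3.4,fy=3.4,interpolation=cv2.INTER_CUBIC))
cv2.imwrite("pics/w7f.png",cv2.resize(im[200:330,100:420],None,fx=2.5,fy=2.5,interpolation=cv2.INTER_CUBIC))
E
```

```text
9.05 holder [-50.3 -59.1] tipz 119.33383183077463 yaw 115.7577036253241 F [ 0.   0.3 -0.9]
[ 0.66556689 -0.08035609  0.13633383] 9.05 0.323959811915561
```

View pics/w7z.png

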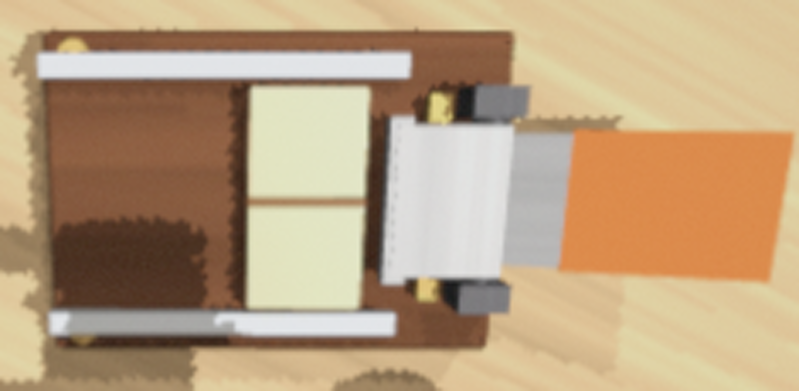

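View pics/w7f.png

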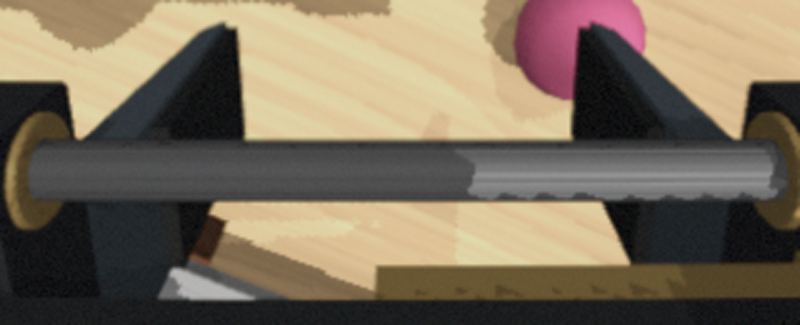

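```bash
python3 - <<'E'
import pickle
from h import *
f=np.load("fit.npz");c,s,_=pickle.load(open("w7.pkl","rb"))
for p,z in(((248,86),.033),((370,86),.033),((247,308),.033),((361,308),.033),((39,53),.028),((410,53),.028),((395,335),.028),((49,335),.028)):
    X=plane(c,[(p[0]+.5)/3.4-.5+205,(p[1]+.5)/3.4-.5+75],z)[0];print(p,((X[:2]-f["t"])@f["R"]*1000).round(1))
E
python3 st.py 5,60 5,45
```

```text
(248, 86) [-38.   29.8]
(370, 86) [-5.8 29.9]
(247, 308) [-37.4 -29.7]
(361, 308) [ -5.2 -29.6]
(39, 53) [-93.8  38.5]
(410, 53) [ 5.3 38.4]
(395, 335) [  5.9 -38.5]
(49, 335) [-94.6 -38.7]
9.1 holder [-50.5 -59.2] tipz 119.55129111489478 yaw 115.74422375586478 F [ 0.  -0.3  0.6]
5,60 [-0.3098  0.0967 -0.2382]
5,45 [-0.3098  0.0967 -0.2982]
```

{"name": "play_rows", "arguments": {
  "travel": [
    [-0.15,0.05,0],
    [-0.31,0.096,0],
    [-0.31,0.096,-0.1],
    [-0.31,0.096,-0.2],
    [-0.31,0.096,-0.28],
    [-0.31,0.096,-0.3],
    [-0.31,0.096,-0.3],
    [-0.31,0.096,-0.3]
  ],
  "twist": [0,0,0,0,0,0,0,0]
}}

```text
clock: 9.9
position: [0.5887, -0.0568, 0.0624]
orientation: [[-0.434, 0.901, 0.016], [0.901, 0.434, -0.005], [-0.011, 0.012, -1.0]]
wrist_force: [0.6, 1.0, 0.3]
finger_gap: 0.0909
```

```bash
python3 st.py 5,45 5,36 5,27;python3 snap.py w8;python3 - <<'E'
from h import *
f=np.load("fit.npz");im=cams.snapshot("scene")[:,:,::-1];cv2.imwrite("pics/s8.png",cv2.resize(im[150:250,170:310],None,fx=5.5,fy=5.5,interpolation=cv2.INTER_CUBIC))
E
```

```text
9.9 holder [ 4.3 -0.2] tipz 45.42412386070975 yaw 115.71821477541515 F [0.6 1.  0.3]
5,45 [-0.0018  0.0022 -0.0017]
5,36 [-0.0018  0.0022 -0.0377]
5,27 [-0.0018  0.0022 -0.0737]
[ 0.58871161 -0.05682859  0.06242412] 9.9 0.5241772322471663
```

View pics/w8.png

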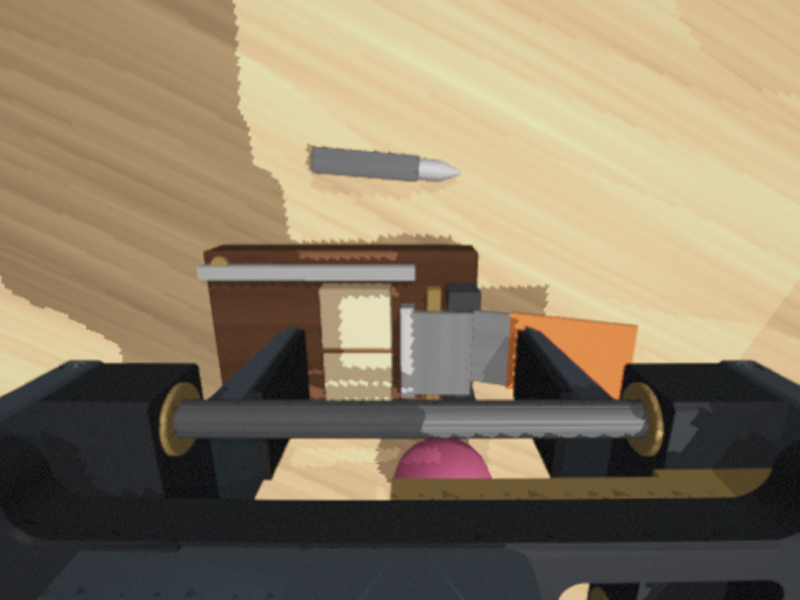

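View pics/s8.png

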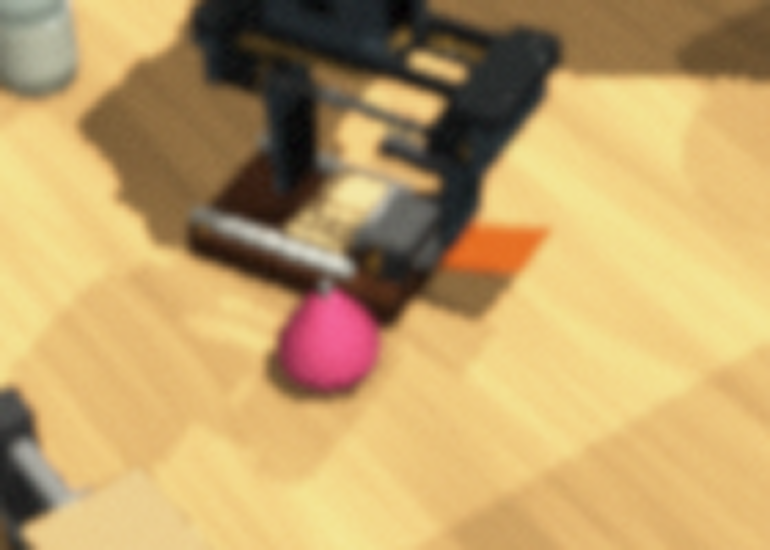

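{"name": "play_rows", "arguments": {
  "travel": [
    [-0.002,0.003,-0.015],
    [-0.002,0.003,-0.03],
    [-0.002,0.003,-0.042],
    [-0.002,0.003,-0.054],
    [-0.002,0.003,-0.066],
    [-0.002,0.003,-0.074],
    [-0.002,0.003,-0.074],
    [-0.002,0.003,-0.074]
  ],
  "twist": [0,0,0,0,0,0,0,0]
}}

```text
clock: 10.8
position: [0.5888, -0.0562, 0.0443]
orientation: [[-0.434, 0.901, 0.017], [0.901, 0.434, -0.005], [-0.012, 0.013, -1.0]]
wrist_force: [0.4, -1.5, 6.5]
finger_gap: 0.0913
```

```bash
python3 st.py 10,27 20,27 27,27;python3 snap.py w9;python3 - <<'E'
from h import *
f=np.load("fit.npz");im=cams.snapshot("scene")[:,:,::-1];cv2.imwrite("pics/s9.png",cv2.resize(im[150:250,170:310],None,fx=5.5,fy=5.5,interpolation=cv2.INTER_CUBIC))
E
```

```text
10.8 holder [ 4.8 -0.5] tipz 27.25188677893592 yaw 115.7437598962056 F [ 0.4 -1.5  6.5]
10,27 [-0.0109  0.0176 -0.001 ]
20,27 [-0.0283  0.0537 -0.001 ]
27,27 [-0.0405  0.0789 -0.001 ]
[ 0.5888032  -0.05618951  0.04425189] 10.8 0.10977787776703052
```

View pics/w9.png

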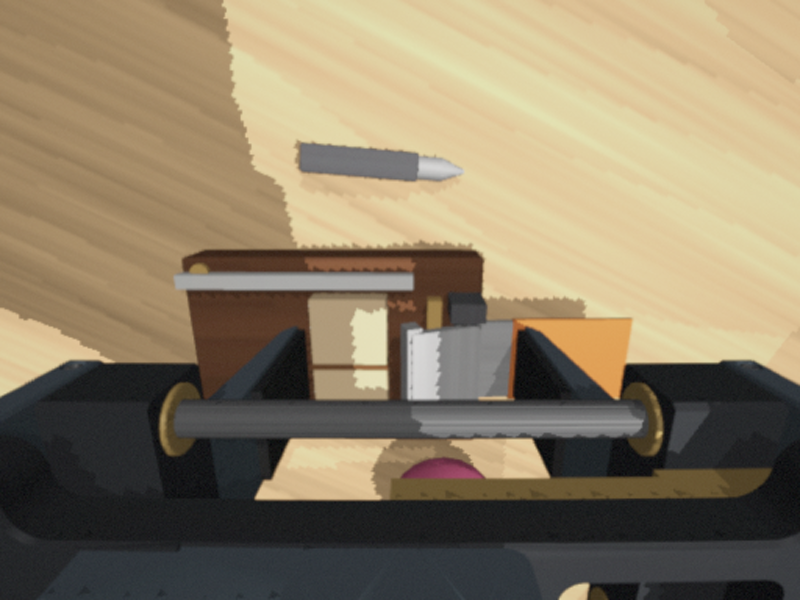

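View pics/s9.png

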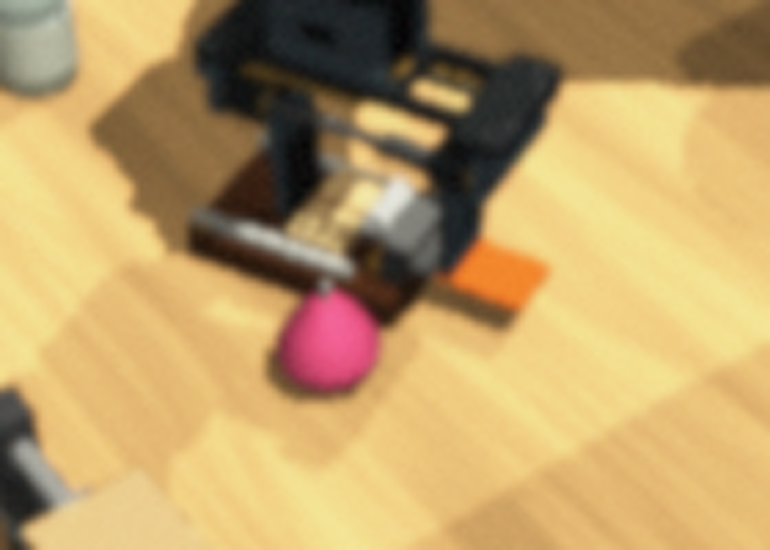

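{"name": "play_rows", "arguments": {
  "travel": [
    [-0.005,0.009,-0.002],
    [-0.01,0.018,-0.002],
    [-0.015,0.027,-0.002],
    [-0.02,0.036,-0.002],
    [-0.024,0.045,-0.002],
    [-0.028,0.053,-0.002],
    [-0.028,0.053,-0.002]
  ],
  "twist": [0,0,0,0,0,0,0]
}}

```text
clock: 11.6
position: [0.582, -0.0429, 0.0439]
orientation: [[-0.434, 0.901, 0.018], [0.901, 0.435, -0.005], [-0.013, 0.014, -1.0]]
wrist_force: [1.4, -0.0, 3.7]
finger_gap: 0.0913
```

```bash
python3 st.py 24,26.5 27,26.5;python3 snap.py w10
```

```text
11.6 holder [19.8 -0.2] tipz 26.864310558299007 yaw 115.7461842898054 F [ 1.4 -0.   3.7]
24,26.5 [-0.0082  0.0149 -0.0015]
27,26.5 [-0.0134  0.0257 -0.0015]
[ 0.58202934 -0.04290236  0.04386431] 11.6 0.276097059796981
```

View pics/w10.png

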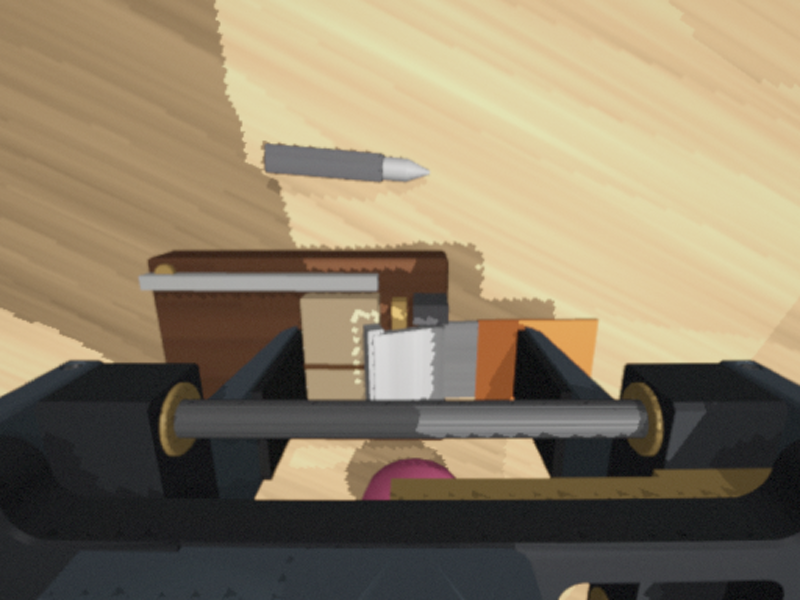

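{"name": "play_rows", "arguments": {
  "travel": [
    [-0.003,0.005,-0.0015],
    [-0.006,0.01,-0.0015],
    [-0.008,0.015,-0.0015],
    [-0.0095,0.018,-0.0015],
    [-0.0095,0.018,-0.0015]
  ],
  "twist": [0,0,0,0,0]
}}

```text
clock: 12.15
position: [0.5794, -0.0383, 0.0434]
orientation: [[-0.434, 0.901, 0.017], [0.901, 0.434, -0.005], [-0.012, 0.013, -1.0]]
wrist_force: [0.4, -0.3, 3.5]
finger_gap: 0.0911
```

```bash
python3 st.py 26,26.5 27,26.5 28,26.5
```

```text
12.15 holder [25.   0.1] tipz 26.35412954486734 yaw 115.74449202236345 F [ 0.4 -0.3  3.5]
26,26.5 [-0.0013  0.0036  0.0006]
27,26.5 [-0.003   0.0072  0.0006]
28,26.5 [-0.0048  0.0108  0.0006]
```

{"name": "play_rows", "arguments": {
  "travel": [
    [-0.001,0.003,0],
    [-0.002,0.005,0],
    [-0.003,0.007,0],
    [-0.004,0.009,0],
    [-0.004,0.009,0]
  ],
  "twist": [0,0,0,0,0]
}}

```text
clock: 12.65
position: [0.5794, -0.0377, 0.0439]
orientation: [[-0.435, 0.9, 0.019], [0.9, 0.435, -0.007], [-0.015, 0.014, -1.0]]
wrist_force: [2.1, -23.5, 6.5]
finger_gap: 0.0911
```

```bash
python3 st.py 27,26.5 28,26.5 29,26.5;python3 snap.py w11;python3 - <<'E'
import pickle,cv2
im=pickle.load(open("w11.pkl","rb"))[2]
cv2.imwrite("pics/w11z.png",cv2.resize(im[145:270,80:340],None,fx=3,fy=3,interpolation=cv2.INTER_CUBIC))
E
```

```text
12.65 holder [25.6 -0.1] tipz 26.92026626675653 yaw 115.7697798918289 F [  2.1 -23.5   6.5]
27,26.5 [-0.0028  0.0049 -0.0017]
28,26.5 [-0.0045  0.0085 -0.0017]
29,26.5 [-0.0063  0.0121 -0.0017]
[ 0.57937695 -0.03770946  0.04392027] 12.65 0.10746551092185255
```

View pics/w11z.png

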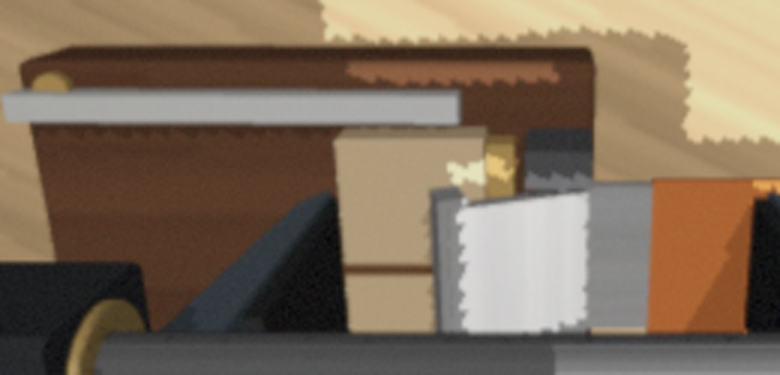

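{"name": "play_rows", "arguments": {
  "travel": [
    [0.0005,-0.001,0],
    [0.001,-0.0025,0],
    [0.001,-0.0025,0]
  ],
  "twist": [0,0,0]
}}

```text
clock: 13.0
position: [0.5795, -0.0383, 0.0438]
orientation: [[-0.435, 0.9, 0.019], [0.9, 0.435, -0.007], [-0.015, 0.014, -1.0]]
wrist_force: [0.1, -2.7, 4.4]
finger_gap: 0.0911
```

```bash
python3 st.py 24.5,27;python3 snap.py w12;python3 - <<'E'
import pickle,cv2
im=pickle.load(open("w12.pkl","rb"))[2]
cv2.imwrite("pics/w12z.png",cv2.resize(im[145:270,80:340],None,fx=3,fy=3,interpolation=cv2.INTER_CUBIC))
E
```

```text
13.0 holder [25.   0.1] tipz 26.797920521975875 yaw 115.7756712073816 F [ 0.1 -2.7  4.4]
24.5,27 [ 0.0012 -0.0019  0.0008]
[ 0.57947255 -0.03826112  0.04379792] 13.0 0.1915269074470022
```

View pics/w12z.png

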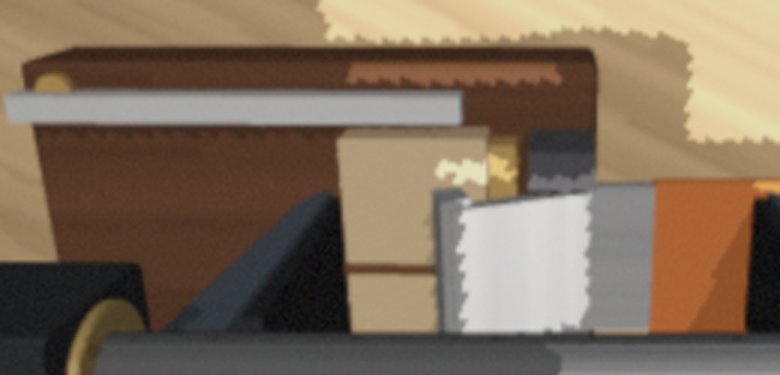

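{"name": "play_rows", "arguments": {
  "travel": [
    [0.0012,-0.0025,0.003],
    [0.0012,-0.0025,0.02],
    [0.0012,-0.0025,0.05],
    [0.0012,-0.0025,0.08],
    [0.0012,-0.0025,0.15],
    [0.0012,-0.0025,0.28],
    [0.0012,-0.0025,0.4],
    [0.0012,-0.0025,0.4]
  ],
  "twist": [0,0,0,0,0,0,0,0]
}}

```text
clock: 13.85
position: [0.5818, -0.0391, 0.1481]
orientation: [[-0.435, 0.9, 0.025], [0.9, 0.435, -0.008], [-0.018, 0.019, -1.0]]
wrist_force: [0.0, 0.5, 0.1]
finger_gap: 0.0915
```

```bash
python3 - <<'E'
from h import *
f=np.load("fit.npz");s=arm.observe()
X=np.r_[f["t"]+f["R"]@[-.05,-.06],.140];print(s["position"],s["wrist_force"],((X-s["position"])/.25).round(3))
E
```

```text
[ 0.58183286 -0.03905369  0.1480576 ] [0.02376784 0.54428978 0.12368706] [ 0.337 -0.163 -0.032]
```

{"name": "play_rows", "arguments": {
  "travel": [
    [0.1,-0.05,0],
    [0.22,-0.11,0],
    [0.33,-0.163,0],
    [0.337,-0.163,0],
    [0.337,-0.163,0],
    [0.337,-0.163,0]
  ],
  "twist": [0,0,0,0,0,0]
}}

```text
clock: 14.45
position: [0.6649, -0.0794, 0.1475]
orientation: [[-0.435, 0.9, 0.024], [0.9, 0.435, -0.008], [-0.017, 0.018, -1.0]]
wrist_force: [0.5, 0.3, -0.0]
finger_gap: 0.0909
```

```bash
python3 st.py;python3 snap.py w13; python3 - <<'E'
import pickle,cv2
im=pickle.load(open("w13.pkl","rb"))[2]
cv2.imwrite("pics/w13z.png",cv2.resize(im[75:190,205:440],None,fx=3.4,fy=3.4,interpolation=cv2.INTER_CUBIC))
from h import *
cv2.imwrite("pics/s13.png",cv2.resize(cams.snapshot("scene")[150:250,170:310,::-1],None,fx=5.5,fy=5.5,interpolation=cv2.INTER_CUBIC))
E
```

```text
14.45 holder [-49.2 -59. ] tipz 130.53765436822746 yaw 115.79480598774842 F [ 0.5  0.3 -0. ]
[ 0.66492374 -0.07940715  0.14753765] 14.45 0.4334669312096724
```

View pics/w13z.png

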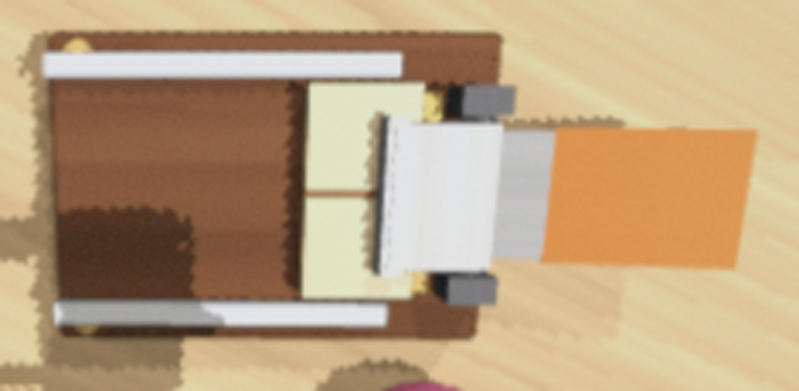

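View pics/s13.png

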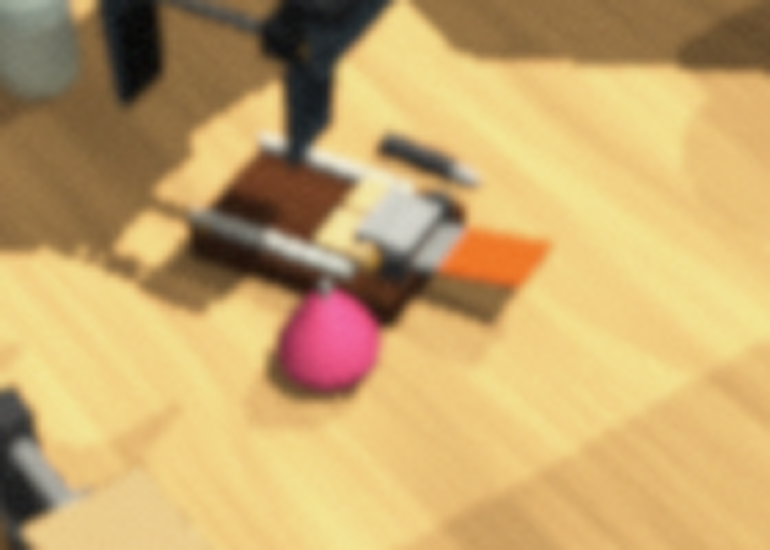

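```bash
python3 - <<'E'
import pickle
from h import *
f=np.load("fit.npz");c,s,_=pickle.load(open("w13.pkl","rb"))
for p,z in(((308,83),.033),((424,83),.033),((302,298),.033),((412,298),.033),((44,53),.028),((402,53),.028),((387,325),.028),((55,325),.028),((555,128),.042),((756,130),.042),((737,269),.042)):
    X=plane(c,[(p[0]+.5)/3.4-.5+205,(p[1]+.5)/3.4-.5+75],z)[0];print(p,((X[:2]-f["t"])@f["R"]*1000).round(1))
E
```

```text
(308, 83) [-20.8  30.5]
(424, 83) [11.  30.6]
(302, 298) [-20.4 -29.3]
(412, 298) [ 11.7 -29.2]
(44, 53) [-94.   38.6]
(402, 53) [ 5.5 38.6]
(387, 325) [  5.9 -38.4]
(55, 325) [-94.3 -38.8]
(555, 128) [45.  18.9]
(756, 130) [99.1 18.8]
(737, 269) [100.2 -18.7]
```

{"name": "play_rows", "arguments": {
  "travel": [
    [-0.05,0.1,0],
    [-0.1,0.21,-0.03],
    [-0.1,0.21,-0.12],
    [-0.1,0.21,-0.18],
    [-0.1,0.21,-0.18],
    [-0.1,0.21,-0.18]
  ],
  "twist": [0,0,0,0,0,0]
}}

```text
clock: 15.15
position: [0.6402, -0.0272, 0.103]
orientation: [[-0.435, 0.9, 0.024], [0.9, 0.435, -0.008], [-0.017, 0.018, -1.0]]
wrist_force: [0.6, 0.2, 0.0]
finger_gap: 0.0913
```

```bash
python3 st.py;python3 snap.py w14; python3 - <<'E'
import pickle,cv2
im=pickle.load(open("w14.pkl","rb"))[2]
cv2.imwrite("pics/w14z.png",cv2.resize(im[60:220,130:330],None,fx=4,fy=3.7,interpolation=cv2.INTER_CUBIC))
E
```

```text
15.15 holder [  8.6 -59.4] tipz 85.98183657778623 yaw 115.78318846116201 F [0.6 0.2 0. ]
[ 0.64016871 -0.02719185  0.10298184] 15.15 0.7187483482733463
```

View pics/w14z.png

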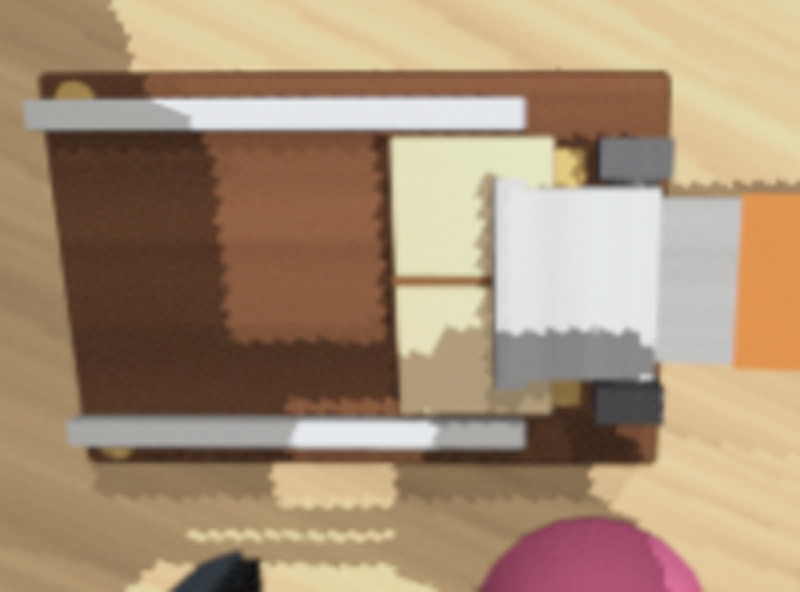

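```bash
python3 - <<'E'
import pickle
from h import *
f=np.load("fit.npz");c,s,_=pickle.load(open("w14.pkl","rb"))
for p,z in(((389,137),.033),((554,137),.033),((400,412),.033),((552,412),.033),((525,97),.028),((526,448),.028),((25,99),.028),((68,448),.028)):
    X=plane(c,[(p[0]+.5)/4-.5+130,(p[1]+.5)/3.7-.5+60],z)[0];print(p,((X[:2]-f["t"])@f["R"]*1000).round(1))
E
```

```text
(389, 137) [-20.4  30.3]
(554, 137) [11.7 30.2]
(400, 412) [-20.3 -28.9]
(552, 412) [ 11.6 -28.8]
(525, 97) [ 5.9 38.5]
(526, 448) [  6.  -38.5]
(25, 99) [-93.6  38.6]
(68, 448) [-94.5 -39. ]
```

{"name": "play_rows", "arguments": {
  "travel": [
    [0,0,0.1],
    [0,0,0.25],
    [0,0,0.4],
    [0,0,0.4],
    [0,0,0.4]
  ],
  "twist": [0,0,0,0,0]
}}

```text
clock: 15.7
position: [0.6412, -0.0276, 0.2049]
orientation: [[-0.434, 0.9, 0.027], [0.901, 0.435, -0.008], [-0.019, 0.021, -1.0]]
wrist_force: [-0.7, -0.7, -1.4]
finger_gap: 0.091
```

```bash
python3 - <<'E'
from h import *
im=cams.snapshot("top");a=cv2.imread("pics/top0.png");print(arm.observe()["wrist_force"])
cv2.imwrite("pics/topend.png",np.vstack([a[140:250,210:350],im[140:250,210:350,::-1]]).repeat(2,0).repeat(2,1))
arm.job_done()
E
```

```text
[ 0.32148376  0.48919097 -0.49733501]
the job is handed in; nothing more can be done
```

View pics/topend.png

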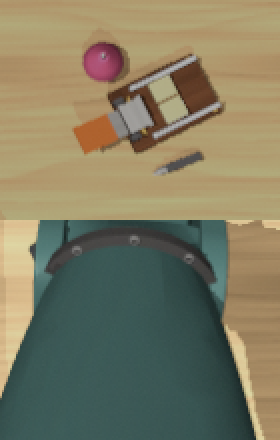

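The coupon is loaded and clipped. I handed the job in at about 16 s, with the arm about 10 cm clear of everything.

- **Pre-push:** The open gripper could not span from the coupon's starting place to the tail. I first slid the coupon along the deck in two short pushes, to about 5 mm short of the shut lip.
- **Loading:** I pressed the tail level with the front fingertip (about 4–6 N). While holding it down, I pushed the coupon under the lip with the rear fingertip until it stopped against the brass, with the force rising to about 23 N.
- **Release:** I eased the push to under 3 N, lifted so the clip sprang shut, and drew clear.

**Last checks:**
- **Coupon against the stop:** The last close wrist picture shows the lip shut on the coupon and its front edge against the brass on both sides. The front edge measured x = 11.6–11.7 mm against 12 nominal, within the roughly 0.5 mm I can measure. An earlier view, less close, read 11.0–11.7.
- **Tool tilt:** The tool drifted about 1.5° from vertical over the run. It did not affect the job.
- **Failed check:** The final top-camera comparison was blocked by the arm. I know the top and punch stayed put only from the wrist and scene pictures after the release. I did not check the mallet, calipers or glue jar at the end, though the arm never came near enough to touch them.

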